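# Nest the emptied parts vessels and put the dust cover on

### The job

The small-parts vessels on the valve bench are empty: nest them in size order without moving the steel bowl from its place, the yellow cup upright on the bowl's floor and the red beaker, which has fallen over, upright and mouth up on the cup's floor. Then set the grey cover on the bowl so that it drops into the rim and sits fully seated and level. Set everything down gently, without dropping or ramming it, and leave the other things on the bench where they are.

Things in the scene. Friction and masses are not known exactly. Their poses are not given: they have to be found in the camera images.
- bowl: the big vessel: round stainless steel bowl standing on the bench, 90 mm high, rim 144 mm across outside and about 134 mm inside, wall 4 mm, flaring up from a 66 mm foot. Its flat inner floor lies 5 mm above its underside and is about 64 mm across; at 40 mm height it is about 116 mm wide inside. 0.7 kg, loose. Origin: centre of its underside, z up its axis.
- cup: the middle vessel: a round yellow plastic cup standing upright, 50 mm high, 56 mm across at the foot, 66 mm at the rim outside, wall 3 mm, inner floor 4 mm above its underside and about 50 mm across. About 0.15 kg. Loose. Origin: centre of its underside, z up its axis towards the mouth.
- beaker: the narrowest vessel: red eight-sided steel beaker, 66 mm long, 40 mm across flats (43 mm over corners) all along, wall 3 mm, floor 4 mm, about 0.12 kg, loose. It has fallen over and lies on one flat, mouth roughly towards the robot. Origin: centre of its underside (20 mm above the bench while lying); z along its axis from closed end to mouth; x and y square to flats; lying, its x is vertical.
- cover: grey round dust cover, flat on the bench right way up, 0.25 kg, loose: below a black locating disc 127 mm across, 6 mm thick, that drops inside the bowl's rim with 2 to 3 mm to spare all round; then a plate 148 mm across, 5 mm thick, that rests on the rim; a black knob 22 mm across, 11 to 35 mm above the origin. Origin: centre of its underside, z up; 84 mm above the bowl's underside when seated.
- block: bystander: dark steel block 60 x 50 x 40 mm, 0.9 kg. Origin: centre of its underside.
- valve_a: bystander: brass valve body with a black ring, standing, 34 mm across and 44 mm high, with a side stub reaching 27 mm from its axis towards its x. Origin: centre of its underside.
- valve_b: bystander: another brass valve body of the same size. Origin: centre of its underside.
- lever_a: bystander: red sheet-steel lever lying on the bench, 145 mm long along its x, 20 mm wide, 20 mm high. Origin: near the middle, underside.
- lever_b: bystander: another red lever of the same size. Origin: near the middle, underside.
- pin_pot: bystander: white plastic pot full of steel pins, 76 mm across and 55 mm high, not to be emptied or nested. Origin: centre of its underside.
Things that resemble listed ones, but are neither listed nor needed, are in the scene too. Of the things shaped like the cup, the yellow one is meant.

How it is judged:
By the outcome, as a careful person would: the job done as asked, in the order asked, and still so for the second after the job is handed in, with the robot touching nothing.
It also fails if it takes over 72 s, if anything falls off the work surface, if the arm or the gripper's body presses on something with over 40 N, if the wrist force passes 120 N, or if a joint passes its speed limit or range.

### The arm

A 6-joint arm with a two-finger parallel gripper is mounted at the origin on the work surface. World frame = base frame: x ahead of the robot, y to its left, z up, the work surface at z = 0. Lengths are in m, angles in rad, forces in N, time in s.
With the tool pointing down it reaches from about 0.275 to 0.825 m from the base axis. Payload 4.9 kg.
Tool frame: the origin (TCP) lies at the very end of the fingers, on their centre line; the grasp point (between the pads) lies 19 mm behind it; z points along the fingers, y is the line along which they close (so a half turn about z gives the same grasp; the last joint's range is limited). The gripper opens to 85 mm and grips with 20 to 120 N. Pads are 22 mm wide; open, the fingers measure 114 mm over their backs; the gripper's body (76 mm by 85 mm) begins 54 mm behind the grasp point. The pads swing forward as they close: fully open they stand 13 mm farther back than shut.
Start: joints at [-1.465, 0.326, -0.193, 1.052, 0, 1.437], TCP at [0.131, -0.534, 0.231] pointing down, gripper open.
Joint ranges: [-2.65, 2.65], [-0.97, 1.79], [-1.3, 1.35], [-1.93, 2.1], [-1.47, 1.37], [-3.14, 3.14]. Speed limits (rad/s): [2.57, 2.57, 3.14, 3.14, 3.14, 3.14].

### API

Orientations are given as a unit quaternion [x, y, z, w].
In Python, from workcell import get_state, grab_frame, camera_model, close_job gives the robot as it stands. The module is installed in compiled form; this text tells all that it offers.
- The arm moves only by the tool servo_tool, never from a script. Its argument "steps" is a list of rows, each a list of 5 numbers: the shift along the tool's x, y, z scaled (see below), then the turn about the tool's z scaled (see below), then the closure, from 0 (fully open) to 1 (shut). In form: [[dx, dy, dz, yaw, hand], ...]. A call has 1 to 20 rows; each row shifts and turns the commanded pose from where the row before left it, along the tool's axes as they then stand; what a row does not reach is not made up. The controller multiplies each number of a shift by 0.025 m and each number of a turn by 0.15 rad. A row lasts 1/10 s, in which the tool goes at most 50 mm and 8.59 degrees, less where a joint would pass 70% of its speed; a pose out of reach is approached as far as the arm can. A call with a number of a shift or a turn outside -1 to 1 is refused whole. A call with a gripper value outside its range is refused whole. The fingers move at their own pace and stop on an object; "squeeze" is the grip in N (left out, the last holds). Time passes only in rows, so rows that do not move let the fingers close. It gives the time, the measured TCP pose, the force, the opening and the grip force at its end, in the units of the state.
- get_state(): the state, without advancing time (a new reading comes with each control period).
- grab_frame(name): name is "side" or "top" or "wrist"; returns (picture, depth): 480x640x3 uint8, red, green, blue; 480x640 float32, m along the optical axis (not along the pixel's ray), 0 where there is no reading.
- camera_model(name): a dict with "K" (3x3 intrinsics, pixels), "distortion" ([k1, k2, p1, p2, k3] as OpenCV has them; the pictures are not rectified), "R" (3x3) and "t" (3): a world point X has camera coordinates R X + t. Camera axes: x right, y down, z forward; pixel columns grow to the right and rows downward; lengths in m; the calibration is good to about 2 mm. A picture is of the moment at which its call begins: read the wrist's pose just before it. camera_model takes no time and is no camera call; for the wrist camera it gives the pose at the moment of the call.
- close_job(): hands the job in; it is judged then, once.
The state is a dict: "t": time; "q": joint angles; "qvel": joint speeds; "effort": joint torques, N m; "tcp_pos": TCP position; "ee_rot": TCP orientation; "contact_force": force on the tool from outside, world axes, zero at the start; "wrist_torque": the same for the moment, N m; "opening": finger opening in m; "finger_force": force on a finger pad.
Only numpy, scipy, OpenCV 4.12 (cv2) and the standard library are available. Lean on these libraries where they do the work, as an engineer would, in place of code of your own. Each camera call takes 0.05 s, during which the arm holds its last target. There are 200 camera calls.

## Working session

There is one attempt and no reset: what is moved stays moved. The work goes in short steps, Python scripts to look and compute and a tool call to move; the robot and the scene stay as the last step left them, time stands still between calls to the robot, and variables do not carry over. Pictures are saved under pics/ and viewed, at most 10 in all, crops included, and the job is handed in when it is done.

Besides the shell and the picture viewer there is one more tool, called in YAML: its name, and indented under it one key for each argument. servo_tool: Moves the arm, as the interface text tells. Its arguments: {"type":"object","properties":{"steps":{"type":"array","items":{"type":"array","items":{"type":"number"}}},"squeeze":{"type":"number"}},"required":["steps"]}

```bash
mkdir -p pics; ls; cat > h.py <<'E'
import numpy as np, cv2
from workcell import get_state, grab_frame, camera_model, close_job
def ray(m,uv,z):
    p=cv2.undistortPoints(np.array(uv,float).reshape(-1,1,2),m["K"],np.array(m["distortion"]))[:,0]
    R=np.array(m["R"]);t=np.array(m["t"]);c=-R.T@t
    d=np.c_[p,np.ones(len(p))]@R
    return c+d*((z-c[2])/d[:,2:])
def cloud(m,D):
    v,u=np.mgrid[0:480,0:640]
    p=cv2.undistortPoints(np.stack([u,v],-1).reshape(-1,1,2).astype(float),np.array(m["K"]),np.array(m["distortion"]))[:,0]
    X=np.c_[p,np.ones(len(p))]*D.reshape(-1,1)
    return ((X-np.array(m["t"]))@np.array(m["R"])).reshape(480,640,3)
def proj(m,X):
    r=cv2.Rodrigues(np.array(m["R"]))[0]
    return cv2.projectPoints(np.array(X,float).reshape(-1,1,3),r,np.array(m["t"]),np.array(m["K"]),np.array(m["distortion"]))[0][:,0]
E
python3 - <<'E'
from h import *
s=get_state();print({k:np.round(v,3).tolist() for k,v in s.items()})
for n in("top","side"):
    m=camera_model(n);P,D=grab_frame(n);np.savez(n+".npz",P=P,D=D)
    cv2.imwrite(f"pics/{n}.png",P[...,::-1]);R=np.array(m["R"]);print(n,np.round(-R.T@np.array(m["t"]),3),np.round(R[2],3),m["K"][0][0],(D>0).mean())
E
```

```text
pics
{'t': 0.0, 'q': [-1.465, 0.327, -0.194, 1.052, 0.0, 1.437], 'qvel': [0.001, -0.001, -0.0, 0.001, -0.003, 0.002], 'effort': [0.0, -44.34, 26.244, 0.015, -0.0, 0.0], 'tcp_pos': [0.131, -0.534, 0.23], 'ee_rot': [0.993, 0.12, 0.0, -0.001], 'contact_force': [-0.409, 0.347, -0.054], 'wrist_torque': [0.011, 0.014, -0.001], 'finger_force': 0.0, 'opening': 0.086}
top [ 0.341 -0.007  1.122] [ 0.221  0.023 -0.975] 453.03391123296865 0.9960807291666667
side [0.165 0.87  0.601] [ 0.39  -0.77  -0.506] 559.358023145827 0.996044921875
```

View pics/top.png

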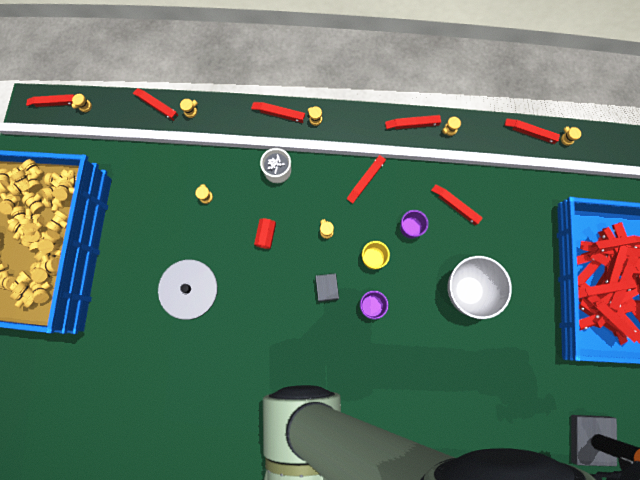

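View pics/side.png

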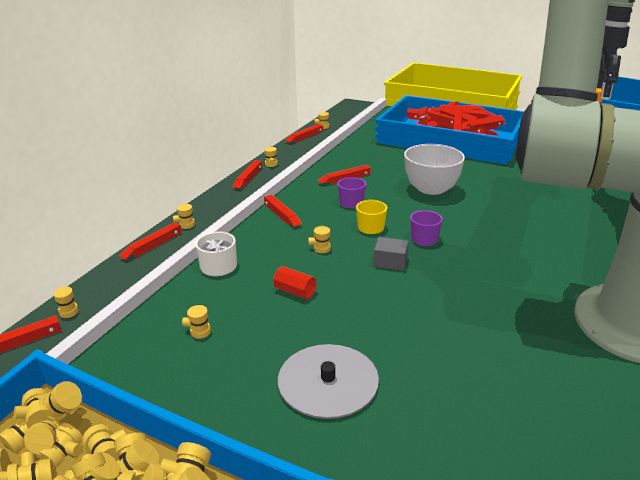

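The side picture agrees with the top one. In the top picture:
- Steel bowl at (480,288), red beaker lying at (265,233), grey cover at (187,289) with its knob at (185,289).
- Block at (327,287) and pin pot at (276,165).
- Three cup shapes: yellow (375,255), purple (414,223) and purple (374,305). The yellow one is meant, because the task names that colour.

Next I measure them and confirm in one crop.

```bash
cat >> h.py <<'E'
def circ(P):
    A=np.c_[2*P,np.ones(len(P))];s=np.linalg.lstsq(A,(P**2).sum(1),rcond=None)[0]
    return s[:2],np.sqrt(s[2]+s[0]**2+s[1]**2)
def maskc(P,lo,hi,box):
    m=cv2.inRange(cv2.cvtColor(P,cv2.COLOR_RGB2HSV),lo,hi);o=np.zeros_like(m);x0,y0,x1,y1=box;o[y0:y1,x0:x1]=m[y0:y1,x0:x1];return o
E
python3 - <<'E'
from h import *
z=np.load("top.npz");P,D=z["P"],z["D"];m=camera_model("top");C=cloud(m,D)
def at(b,zlo,zhi,mask=None):
    x0,y0,x1,y1=b;Q=C[y0:y1,x0:x1].reshape(-1,3);k=(Q[:,2]>zlo)&(Q[:,2]<zhi)
    if mask is not None:k&=mask[y0:y1,x0:x1].ravel()>0
    return Q[k]
print("bench",np.round(np.median(at((380,330,440,370),-.1,.1),0),4))
for n,b,h in(("bowl",(440,245,520,330),.09),("cup",(355,235,395,275),.05),("purp1",(395,205,432,242),.05),("purp2",(355,285,392,325),.05),("pot",(255,145,297,185),.055)):
    Q=at(b,h-.006,h+.008);hull=cv2.convexHull(Q[:,:2].astype(np.float32))[:,0]
    print(n,circ(hull.astype(float)),np.median(Q[:,2]),len(Q))
Q=at((150,250,225,330),.006,.02);hull=cv2.convexHull(Q[:,:2].astype(np.float32))[:,0];print("cover",circ(hull.astype(float)),np.median(Q[:,2]))
Q=at((170,275,200,305),.03,.045);print("knob",Q.mean(0),len(Q))
for n,b,lo in(("beaker",(250,210,282,256),.012),("block",(310,268,345,306),.03),("valve",(315,215,340,242),.015),("valve2",(190,178,216,208),.015)):
    Q=at(b,lo,.06);r=cv2.minAreaRect(Q[:,:2].astype(np.float32));print(n,np.round(cv2.boxPoints(r),3).tolist(),r,Q[:,2].max())
for u in(300,):
    for v in range(125,160,4):print(v,np.round(C[v,u],3))
# rays on masks
k=maskc(P,(20,100,100),(35,255,255),(355,235,395,275));c=max(cv2.findContours(k,0,1)[0],key=cv2.contourArea)[:,0];print("yellow",circ(ray(m,c,.05)[:,:2]))
cv2.imwrite("pics/crop.png",cv2.resize(P[140:340,150:530],None,fx=2.1,fy=2.1,interpolation=2)[...,::-1])
s=get_state()
from scipy.spatial.transform import Rotation as Ro
print(Ro.from_quat(s["ee_rot"]).as_matrix().round(3))
E
```

```text
bench [ 0.3218 -0.2146  0.0012]
bowl (array([ 0.47537227, -0.35528259]), np.float64(0.07149530047794124)) 0.09018784782738264 445
cup (array([ 0.54047352, -0.11513477]), np.float64(0.032413949856800385)) 0.05070207029242533 127
purp1 (array([ 0.62419553, -0.2071062 ]), np.float64(0.03197531355859824)) 0.04953739767539518 128
purp2 (array([ 0.42049666, -0.11782265]), np.float64(0.03243739027715032)) 0.05073198861962129 130
pot (array([0.75318155, 0.1482785 ]), np.float64(0.037926063615092265)) 0.05347482936144278 213
cover (array([0.42433742, 0.34504596]), np.float64(0.10896761306627108)) 0.01206725389959685
knob [0.42469376 0.33896255 0.03590499] 67
beaker [[0.5429999828338623, 0.14300000667572021], [0.6060000061988831, 0.13600000739097595], [0.6110000014305115, 0.1770000010728836], [0.546999990940094, 0.18400000035762787]] ((0.5768279433250427, 0.15979482233524323), (0.04105008393526077, 0.06420541554689407), 83.50951385498047) 0.046956072290630195
block [[0.42100000381469727, 0.014999999664723873], [0.4300000071525574, -0.03400000184774399], [0.49000000953674316, -0.023000000044703
[... 462 characters left out ...]
2944336) 0.05034411347763426
valve2 [[0.6470000147819519, 0.33899998664855957], [0.6499999761581421, 0.3070000112056732], [0.6930000185966492, 0.3109999895095825], [0.6899999976158142, 0.34299999475479126]] ((0.6699860692024231, 0.325145423412323), (0.04274766892194748, 0.03184609115123749), 5.6547040939331055) 0.04908837861393914
125 [0.881 0.099 0.011]
129 [0.87  0.098 0.011]
133 [0.856 0.096 0.015]
137 [0.846 0.096 0.012]
141 [0.827 0.093 0.029]
145 [0.818 0.092 0.025]
149 [0.81  0.092 0.016]
153 [0.806 0.093 0.   ]
157 [ 0.796  0.092 -0.003]
yellow (array([ 0.53900041, -0.11479968]), np.float64(0.03329216849536557))
[[ 0.971  0.238 -0.   ]
 [ 0.238 -0.971  0.002]
 [ 0.    -0.002 -1.   ]]
```

View pics/crop.png

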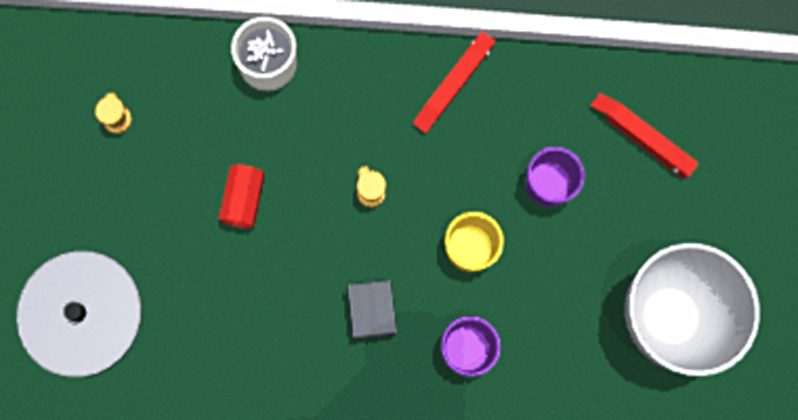

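The crop confirms it: the yellow cup is the one at crop (473,241), top (375,255), and the two beside it are purple. The beaker lies at crop (241,197) and the bowl at (693,308). Moving above the yellow cup now.

servo_tool:
  steps:
    - [0.5, -0.3, 0, 0, 0]
    - [1, -0.6, 0.2, 0, 0]
    - [1, -0.62, 0.2, 0, 0]
    - [1, -0.62, 0.2, 0, 0]
    - [1, -0.62, 0.2, 0, 0]
    - [1, -0.62, 0.2, 0, 0]
    - [1, -0.62, 0.2, 0, 0]
    - [1, -0.62, 0.2, 0, 0]
    - [1, -0.62, 0.2, 0, 0]
    - [1, -0.62, 0.2, 0, 0]
    - [1, -0.62, 0.2, 0, 0]
    - [1, -0.62, 0.2, 0, 0]
    - [1, -0.62, 0.2, 0, 0]
    - [1, -0.62, 0.2, 0, 0]
    - [1, -0.62, 0.2, 0, 0]
    - [1, -0.62, 0.2, 0, 0]
    - [1, -0.62, 0.2, 0, 0]
    - [1, -0.62, 0.2, 0, 0]
    - [1, -0.62, 0.2, 0, 0]
    - [1, -0.62, 0.2, 0, 0]

```text
t: 2.1
tcp_pos: [0.5328, -0.1235, 0.136]
ee_rot: [0.993, 0.12, -0.0, -0.0]
contact_force: [0.1, -0.2, 0.9]
opening: 0.0855
finger_force: 0.0
```

```bash
cat >> h.py <<'E'
from scipy.spatial.transform import Rotation as Ro
def units(x,y,z=None):
    s=get_state();p=np.array(s["tcp_pos"]);M=Ro.from_quat(s["ee_rot"]).as_matrix()
    print("t",round(s["t"],2),"tcp",p.round(4),"yawx",np.degrees(np.arctan2(M[1,0],M[0,0])).round(2),"open",round(s["opening"],4),"F",np.round(s["contact_force"],1))
    d=np.array([x,y,p[2] if z is None else z])-p
    print("units",(M.T@d/.025).round(2))
E
python3 - <<'E'
from h import *
units(.540,-.115,.028)
m=camera_model("wrist");P,D=grab_frame("wrist");cv2.imwrite("pics/w1.png",P[...,::-1])
C=cloud(m,D);k=maskc(P,(20,100,80),(35,255,255),(0,0,640,480))
n,l,st,_=cv2.connectedComponentsWithStats(k);i=1+st[1:,4].argmax();print(st[i]);Q=C[(l==i)&(C[...,2]>.045)&(C[...,2]<.056)]
hull=cv2.convexHull(Q[:,:2].astype(np.float32))[:,0].astype(float);print(circ(hull),len(Q))
E
```

```text
t 2.1 tcp [ 0.5328 -0.1235  0.136 ] yawx 13.78 open 0.0855 F [ 0.1 -0.2  0.9]
units [ 0.36 -0.26  4.32]
[ 259  177  101   98 7711]
(array([ 0.54140178, -0.1153895 ]), np.float64(0.03258874713967691)) 1582
```

servo_tool:
  steps:
    - [0.37, -0.26, 0.5, 0, 0]
    - [0, 0, 0.8, 0, 0]
    - [0, 0, 0.9, 0, 0]
    - [0, 0, 0.9, 0, 0]
    - [0, 0, 0.7, 0, 0]
    - [0, 0, 0.4, 0, 0]
    - [0, 0, 0.1, 0, 0]
    - [0, 0, 0, 0, 0.35]
    - [0, 0, 0, 0, 0.35]
    - [0, 0, 0, 0, 0.35]
    - [0, 0, 0, 0, 0.35]
  squeeze: 25

```text
t: 3.25
tcp_pos: [0.5404, -0.1171, 0.0298]
ee_rot: [0.993, 0.12, 0.001, 0.0]
contact_force: [-3.0, 1.4, 6.7]
opening: 0.0648
finger_force: 28.0
```

servo_tool:
  steps:
    - [0, 0, -0.3, 0, 0.35]
    - [0, 0, -0.8, 0, 0.35]
    - [0, 0, -1, 0, 0.35]
    - [0, 0, -1, 0, 0.35]
    - [0, 0, -1, 0, 0.35]
    - [-0.2, 0.4, -0.8, 0, 0.35]
    - [-0.5, 0.9, -0.3, 0, 0.35]
    - [-0.5, 0.9, 0, 0, 0.35]
    - [-0.5, 0.9, 0, 0, 0.35]
    - [-0.5, 0.9, 0, 0, 0.35]
    - [-0.5, 0.9, 0, 0, 0.35]
    - [-0.5, 0.9, 0, 0, 0.35]
    - [-0.5, 0.9, 0, 0, 0.35]
    - [-0.5, 0.9, 0, 0, 0.35]
    - [-0.5, 0.9, 0, 0, 0.35]
    - [-0.3, 0.5, 0, 0, 0.35]
    - [0, 0, 0, 0, 0.35]

```text
t: 4.95
tcp_pos: [0.4716, -0.3671, 0.1589]
ee_rot: [0.993, 0.118, 0.0, 0.0]
contact_force: [-0.6, 0.2, -1.9]
opening: 0.0648
finger_force: 28.5
```

```bash
python3 - <<'E'
from h import *
units(.4754,-.3553,.033)
m=camera_model("wrist");P,D=grab_frame("wrist")
C=cloud(m,D);k=maskc(P,(20,100,80),(35,255,255),(0,0,640,480))>0
zc=C[...,2][k&(C[...,2]>.1)];top=np.percentile(zc,98);Q=C[k&(C[...,2]>top-.006)]
hull=cv2.convexHull(Q[:,:2].astype(np.float32))[:,0].astype(float);print("cup",circ(hull),top)
Q=C[(np.abs(C[...,2]-.09)<.006)&~k];d=np.hypot(Q[:,0]-.4754,Q[:,1]+.3553);Q=Q[(d>.063)&(d<.078)];print("bowl",circ(Q[:,:2]),len(Q))
cv2.imwrite("pics/w2.png",P[...,::-1])
E
```

```text
t 4.95 tcp [ 0.4716 -0.3671  0.1589] yawx 13.59 open 0.0648 F [-0.6  0.2 -1.9]
units [ 0.26 -0.43  5.04]
cup (array([ 0.48487553, -0.3669374 ]), np.float64(0.04085584798086414)) 0.17888496000849463
bowl (array([ 0.47719862, -0.35630552]), np.float64(0.06875174672173613)) 4152
```

View pics/w2.png

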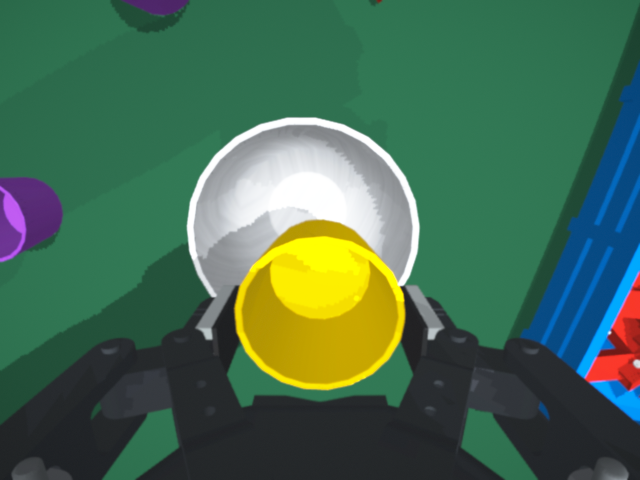

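```bash
python3 - <<'E'
from h import *
m=camera_model("wrist");r=ray(m,[(236,310),(404,310),(320,388),(320,237)],.179);print(r.round(4));print(circ(r[:,:2]))
units(.4764,-.3558,.035)
M=Ro.from_quat(get_state()["ee_rot"]).as_matrix();print("cup in tool",M.T@(np.r_[circ(r[:,:2])[0],0]-np.r_[get_state()["tcp_pos"][:2],0]))
E
```

```text
[[ 0.4701 -0.3347  0.179 ]
 [ 0.4851 -0.3963  0.179 ]
 [ 0.4434 -0.3739  0.179 ]
 [ 0.5054 -0.3587  0.179 ]]
(array([ 0.47443129, -0.36627413]), np.float64(0.03190290782331202))
t 5.0 tcp [ 0.4718 -0.3656  0.1588] yawx 13.66 open 0.0647 F [ 0.1  0.3 -1.5]
units [ 0.27 -0.34  4.95]
cup in tool [2.40435669e-03 1.24878824e-03 1.43374372e-07]
```

servo_tool:
  steps:
    - [0.16, -0.39, 0, 0, 0.35]
    - [0, 0, 0.4, 0, 0.35]
    - [0, 0, 0.8, 0, 0.35]
    - [0, 0, 0.8, 0, 0.35]
    - [0, 0, 0.8, 0, 0.35]
    - [0, 0, 0.8, 0, 0.35]
    - [0, 0, 0.6, 0, 0.35]
    - [0, 0, 0.3, 0, 0.35]
    - [0, 0, 0.15, 0, 0.35]
    - [0, 0, 0.1, 0, 0.35]
    - [0, 0, 0, 0, 0.35]

```text
t: 6.1
tcp_pos: [0.474, -0.355, 0.0404]
ee_rot: [0.993, 0.12, 0.0, 0.0]
contact_force: [0.5, 0.1, -1.2]
opening: 0.0646
finger_force: 28.5
```

servo_tool:
  steps:
    - [0, 0, 0.08, 0, 0.35]
    - [0, 0, 0.06, 0, 0.35]
    - [0, 0, 0.04, 0, 0.35]
    - [0, 0, 0, 0, 0.35]

```text
t: 6.5
tcp_pos: [0.4736, -0.355, 0.0355]
ee_rot: [0.993, 0.12, -0.0, -0.0]
contact_force: [-0.4, 0.7, -1.7]
opening: 0.0649
finger_force: 28.5
```

servo_tool:
  steps:
    - [0, 0, 0.04, 0, 0.35]
    - [0, 0, 0, 0, 0.35]

```text
t: 6.7
tcp_pos: [0.4737, -0.3551, 0.0349]
ee_rot: [0.993, 0.12, 0.0, 0.0]
contact_force: [-0.8, 0.8, 1.1]
opening: 0.0644
finger_force: 28.7
```

servo_tool:
  steps:
    - [0, 0, 0.02, 0, 0.25]
    - [0, 0, 0, 0, 0.2]
    - [0, 0, 0, 0, 0.17]
    - [0, 0, 0, 0, 0.17]

```text
t: 7.1
tcp_pos: [0.474, -0.3555, 0.0342]
ee_rot: [0.993, 0.12, 0.0, 0.001]
contact_force: [0.1, -1.1, 0.2]
opening: 0.0709
finger_force: 0.6
```

servo_tool:
  steps:
    - [0, 0, -0.3, 0, 0.17]
    - [0, 0, -0.6, 0, 0.17]
    - [0, 0, -1, 0, 0.17]
    - [0, 0, -1, 0, 0.17]
    - [0, 0, -1, 0, 0.17]
    - [0, 0, -1, 0, 0.17]
    - [0.1, -0.3, -1, 0, 0.1]
    - [0.3, -0.8, -0.3, 0, 0]

```text
t: 7.9
tcp_pos: [0.4779, -0.3277, 0.1923]
ee_rot: [0.993, 0.119, 0.002, 0.002]
contact_force: [-0.2, 0.2, -0.7]
opening: 0.0854
finger_force: 0.0
```

servo_tool:
  steps:
    - [0.4, -1, 0, 0, 0]
    - [0.4, -1, 0, 0, 0]
    - [0.4, -1, 0, 0, 0]
    - [0.4, -1, 0, 0, 0]
    - [0.4, -1, 0, 0, 0]
    - [0.4, -1, 0, 0, 0]
    - [0.4, -1, 0, 0, 0]
    - [0.4, -1, 0, 0, 0]
    - [0.4, -1, 0, 0, 0]
    - [0.4, -1, 0, 0, 0]
    - [0.4, -1, 0, 0, 0]
    - [0.4, -1, 0, 0, 0]
    - [0.4, -1, 0, 0, 0]
    - [0.4, -1, 0, 0, 0]
    - [0.4, -1, 0, 0, 0]
    - [0.2, -1, 0, 0.5, 0]
    - [0, -1, 0, 0.5, 0]
    - [0, -0.5, 0, 0.5, 0]
    - [0, 0, 0, 0.5, 0]
    - [0, 0, 0, 0.33, 0]

```text
t: 9.9
tcp_pos: [0.5281, 0.0767, 0.1894]
ee_rot: [1.0, -0.011, -0.002, -0.024]
contact_force: [-0.5, -0.1, 0.6]
opening: 0.0852
finger_force: 0.0
```

```bash
cat > look.py <<'E'
from h import *
import sys
m=camera_model("wrist");P,D=grab_frame("wrist");cv2.imwrite("pics/%s.png"%sys.argv[1],P[...,::-1])
C=cloud(m,D);h=cv2.cvtColor(P,cv2.COLOR_RGB2HSV);k=(((h[...,0]<8)|(h[...,0]>172))&(h[...,1]>120)&(h[...,2]>50)).astype(np.uint8)
n,l,st,_=cv2.connectedComponentsWithStats(k);i=1+st[1:,4].argmax();print(st[i])
Q=C[(l==i)&(C[...,2]>.022)];r=cv2.minAreaRect(Q[:,:2].astype(np.float32));print(np.round(cv2.boxPoints(r),4).tolist(),r,np.percentile(Q[:,2],[2,50,98]))
E
python3 look.py w3; python3 - <<'E'
from h import *
units(.539,.164,.03)
E
```

```text
[ 206  119   52   84 4055]
[[0.5368000268936157, 0.07320000231266022], [0.6029000282287598, 0.06719999760389328], [0.6128000020980835, 0.1762000024318695], [0.5467000007629395, 0.18219999969005585]] ((0.5747902989387512, 0.12470272183418274), (0.10948830097913742, 0.0664425864815712), 84.81443786621094) [0.02567681 0.03751423 0.04032612]
t 9.95 tcp [0.5282 0.0748 0.1893] yawx -1.37 open 0.0855 F [-0.7 -1.5 -0. ]
units [ 0.38 -3.28  6.53]
```

servo_tool:
  steps:
    - [0.1, -0.8, 0, 0, 0]
    - [0.1, -0.9, 0.4, 0, 0]
    - [0.1, -0.8, 0.6, 0, 0]
    - [0.1, -0.5, 0.6, 0, 0]
    - [0, 0, 0.4, 0, 0]
    - [0, 0, 0, 0, 0]

```text
t: 10.55
tcp_pos: [0.5369, 0.1177, 0.141]
ee_rot: [0.999, 0.019, -0.005, -0.039]
contact_force: [0.2, -0.2, -0.4]
opening: 0.0854
finger_force: 0.0
```

```bash
sed -i 's/(C\[...,2\]>.022)/(C[...,2]>.022)\&(C[...,2]<.045)\&(C[...,1]>.1)/' look.py; python3 look.py w4; python3 - <<'E'
from h import *
units(.539,.164,.03);print(get_state()["ee_rot"])
E
```

```text
[ 244  121   67  101 5500]
[[0.54339998960495, 0.14249999821186066], [0.6092000007629395, 0.13590000569820404], [0.6132000088691711, 0.17599999904632568], [0.5475000143051147, 0.1826000064611435]] ((0.5783278942108154, 0.15927937626838684), (0.04032151401042938, 0.06605573743581772), 84.24833679199219) [0.02714552 0.03772896 0.04028304]
t 10.6 tcp [0.5376 0.1174 0.1421] yawx 2.19 open 0.0852 F [ 0.4 -0.5 -0.5]
units [ 0.16 -1.5   4.62]
[ 0.9990463   0.01891166 -0.00446034 -0.03910162]
```

View pics/w4.png

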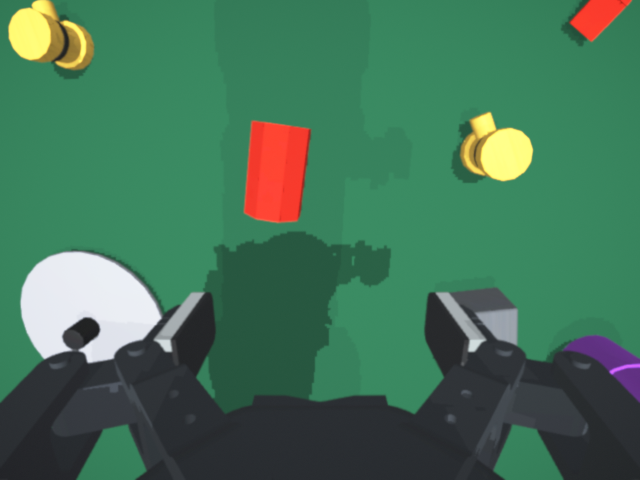

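```bash
python3 - <<'E'
from h import *
s=get_state();print(np.round(s["q"],3),np.round(s["qvel"],3));print(Ro.from_quat(s["ee_rot"]).as_matrix().round(3))
E
```

```text
[ 0.037  0.402 -0.326  0.85   0.078  3.141] [-0.01  -0.021  0.022  0.011 -0.     0.001]
[[ 0.999  0.037 -0.01 ]
 [ 0.038 -0.996  0.078]
 [-0.007 -0.078 -0.997]]
```

servo_tool:
  steps:
    - [0, 0, 0, -1, 0]
    - [0, 0, 0, -1, 0]
    - [0, 0, 0, -1, 0]
    - [0, 0, 0, -1, 0]
    - [0, 0, 0, -1, 0]
    - [0, 0, 0, -1, 0]
    - [0, 0, 0, -1, 0]
    - [0, 0, 0, -1, 0]
    - [0, 0, 0, -1, 0]
    - [0, 0, 0, -1, 0]
    - [0, 0, 0, -1, 0]
    - [0, 0, 0, -1, 0]
    - [0, 0, 0, -1, 0]
    - [0, 0, 0, -1, 0]
    - [0, 0, 0, -1, 0]
    - [0, 0, 0, -1, 0]
    - [0, 0, 0, -1, 0]
    - [0, 0, 0, -1, 0]
    - [0, 0, 0, -1, 0]
    - [0, 0, 0, -1, 0]

```text
t: 12.6
tcp_pos: [0.5391, 0.1169, 0.1442]
ee_rot: [0.049, 0.998, 0.039, -0.005]
contact_force: [-0.2, 0.6, 0.7]
opening: 0.0854
finger_force: 0.0
```

```bash
python3 - <<'E'
from h import *
units(.540,.163,.03);s=get_state();print(s["ee_rot"],s["q"])
E
```

```text
t 12.6 tcp [0.5391 0.1169 0.1442] yawx 174.38 open 0.0854 F [-0.2  0.6  0.7]
units [0.08 1.48 4.7 ]
[ 0.04923424  0.99801514  0.03892754 -0.0051406 ] [ 0.03601053  0.39963359 -0.32440307  0.85037864  0.07846796  0.13445286]
```

servo_tool:
  steps:
    - [0, 0, 0, -1, 0]
    - [0, 0, 0, -1, 0]
    - [0, 0, 0, -1, 0]
    - [0, 0, 0, -1, 0]
    - [0, 0, 0, -1, 0]
    - [0, 0, 0, -1, 0]
    - [0, 0, 0, -1, 0]
    - [0, 0, 0, -1, 0]
    - [0, 0, 0, -1, 0]
    - [0, 0, 0, -1, 0]
    - [0, 0, 0, -1, 0]
    - [0, 0, 0, -1, 0]
    - [0, 0, 0, -1, 0]
    - [0, 0, 0, -1, 0]
    - [0, 0, 0, -1, 0]
    - [0, 0, 0, -1, 0]
    - [0, 0, 0, -1, 0]
    - [0, 0, 0, -1, 0]
    - [0, 0, 0, -1, 0]
    - [0, 0, 0, -1, 0]

```text
t: 14.6
tcp_pos: [0.5391, 0.1169, 0.1442]
ee_rot: [0.992, -0.12, -0.008, -0.038]
contact_force: [-0.1, -0.7, -0.2]
opening: 0.0853
finger_force: 0.0
```

servo_tool:
  steps:
    - [0, 0, 0, -1, 0]
    - [0, 0, 0, -0.7, 0]
    - [0, 0, 0, -0.3, 0]
    - [0, 0, 0, 0, 0]

```text
t: 15.0
tcp_pos: [0.5387, 0.1225, 0.144]
ee_rot: [0.999, 0.023, -0.002, -0.037]
contact_force: [0.2, 0.6, 0.4]
opening: 0.0856
finger_force: 0.0
```

```bash
python3 - <<'E'
from h import *
units(.540,.163,.03);s=get_state();print(s["ee_rot"],s["q"])
E
```

```text
t 15.0 tcp [0.5387 0.1225 0.144 ] yawx 2.63 open 0.0856 F [0.2 0.6 0.4]
units [ 0.14 -1.27  4.67]
[ 0.9990366   0.0229066  -0.00212774 -0.03737155] [ 0.04841197  0.40053909 -0.32322415  0.84938733  0.0748447  -3.13911818]
```

servo_tool:
  steps:
    - [0, 0.8, 0, -0.5, 0]
    - [0, 0.8, 0, -0.5, 0]
    - [0, 0, 0, 0, 0]

```text
t: 15.3
tcp_pos: [0.5349, 0.1425, 0.1409]
ee_rot: [0.998, 0.055, 0.002, -0.014]
contact_force: [-0.6, 0.8, 0.4]
opening: 0.0858
finger_force: 0.0
```

```bash
python3 - <<'E'
from h import *
units(.540,.163,.03);s=get_state();print(s["ee_rot"],s["q"])
E
```

```text
t 15.3 tcp [0.5349 0.1425 0.1409] yawx 6.32 open 0.0858 F [-0.6  0.8  0.4]
units [ 0.27 -0.67  4.46]
[ 0.99837834  0.05517095  0.00172549 -0.01392378] [ 0.1117236   0.40363698 -0.32534303  0.83679633  0.02760894 -3.14020858]
```

servo_tool:
  steps:
    - [0, 0.8, 0, -0.5, 0]
    - [0, 0.15, 0, -0.1, 0]
    - [0, 0, 0, 0, 0]

```text
t: 15.6
tcp_pos: [0.5332, 0.1522, 0.1404]
ee_rot: [0.997, 0.072, 0.003, 0.0]
contact_force: [0.1, 0.5, -0.2]
opening: 0.0852
finger_force: 0.0
```

```bash
python3 - <<'E'
from h import *
units(.540,.163,.03);s=get_state();print(s["ee_rot"],s["q"])
E
```

```text
t 15.6 tcp [0.5332 0.1522 0.1404] yawx 8.26 open 0.0852 F [ 0.1  0.5 -0.2]
units [ 0.3  -0.39  4.42]
[9.97395511e-01 7.20443576e-02 3.43538884e-03 6.28630678e-05] [ 1.45326183e-01  4.06441873e-01 -3.21835450e-01  8.35675818e-01
 -6.28007225e-04 -3.14048313e+00]
```

servo_tool:
  steps:
    - [0, 0, 0, 0.9, 0]
    - [0, 0, 0.3, 0.73, 0]
    - [0.15, -0.23, 0.8, 0, 0]
    - [0.14, -0.23, 0.9, 0, 0]
    - [0, 0, 0.7, 0, 0]
    - [0, 0, 0.3, 0, 0]
    - [0, 0, 0, 0, 0]

```text
t: 16.3
tcp_pos: [0.5415, 0.1617, 0.0645]
ee_rot: [0.999, -0.051, 0.002, -0.0]
contact_force: [0.5, -0.0, -0.3]
opening: 0.0855
finger_force: 0.0
```

```bash
python3 - <<'E'
from h import *
units(.5415,.163,.014);s=get_state();print(s["ee_rot"],s["q"])
E
```

```text
t 16.3 tcp [0.5415 0.1617 0.0645] yawx -5.86 open 0.0855 F [ 0.5 -0.  -0.3]
units [-0.01 -0.05  2.02]
[ 9.98689327e-01 -5.11307227e-02  2.29117465e-03 -1.64607878e-04] [ 1.59988125e-01  5.13821534e-01 -3.72432678e-01  6.79992528e-01
 -6.38444047e-04 -2.87929965e+00]
```

servo_tool:
  steps:
    - [0, -0.05, 0.6, 0, 0.2]
    - [0, 0, 0.8, 0, 0.4]
    - [0, 0, 0.4, 0, 0.48]
    - [0, 0, 0.2, 0, 0.48]
    - [0, 0, 0, 0, 0.52]
    - [0, 0, 0, 0, 0.54]
    - [0, 0, 0, 0, 0.54]
  squeeze: 20

```text
t: 17.0
tcp_pos: [0.5432, 0.1635, 0.0162]
ee_rot: [0.999, -0.051, 0.004, -0.001]
contact_force: [-0.3, 0.1, -0.6]
opening: 0.0393
finger_force: 12.2
```

servo_tool:
  steps:
    - [0, 0, 0, 0, 0.535]
    - [0, 0, -0.2, 0, 0.535]
    - [0, 0, -0.5, 0, 0.535]
    - [0, 0, -0.7, 0, 0.535]
    - [0, 0, -0.7, 0, 0.535]
    - [0, 0, 0, 0, 0.535]

```text
t: 17.6
tcp_pos: [0.5446, 0.1639, 0.0712]
ee_rot: [0.999, -0.051, 0.006, -0.001]
contact_force: [0.8, 0.3, -1.3]
opening: 0.0397
finger_force: 6.4
```

```bash
python3 - <<'E'
from h import *
units(.5415,.163,.014)
P,D=grab_frame("side");cv2.imwrite("pics/s2.png",cv2.resize(P[180:360,180:420],None,fx=2.5,fy=2.5)[...,::-1])
E
```

```text
t 17.6 tcp [0.5446 0.1639 0.0712] yawx -5.83 open 0.0397 F [ 0.8  0.3 -1.3]
units [-0.15  0.05  2.28]
```

View pics/s2.png

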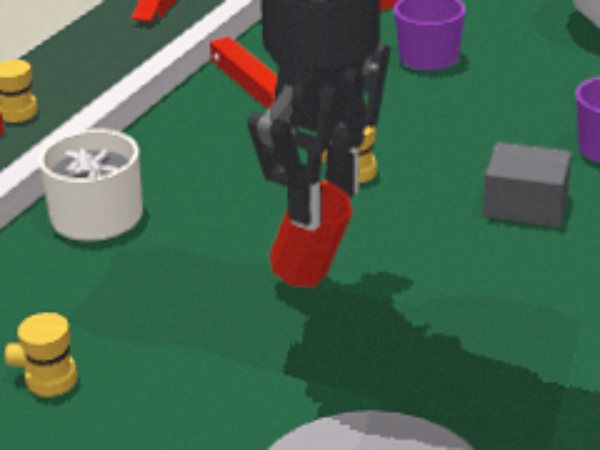

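The crop shows the beaker swung down about the pads, mouth up, roughly 20° off vertical (bottom at crop (300,280), mouth at (328,190)). I'll loosen the grip slightly and rock it so it hangs straight.

servo_tool:
  steps:
    - [0, 0, 0.3, 0, 0.533]
    - [0.4, 0, 0.1, 0, 0.533]
    - [-0.4, 0, 0, 0, 0.533]
    - [0.4, 0, 0, 0, 0.533]
    - [-0.4, 0, 0, 0, 0.533]
    - [0, 0, 0, 0, 0.533]

```text
t: 18.25
tcp_pos: [0.5407, 0.1634, 0.0573]
ee_rot: [0.999, -0.051, 0.002, -0.0]
contact_force: [-0.1, -1.0, -1.9]
opening: 0.0396
finger_force: 3.1
```

```bash
cat > tilt.py <<'E'
from h import *
s=get_state();units(*s["tcp_pos"][:2]);tx,ty,tz=s["tcp_pos"]
m=camera_model("side");P,D=grab_frame("side");C=cloud(m,D)
h=cv2.cvtColor(P,cv2.COLOR_RGB2HSV);k=((h[...,0]<8)|(h[...,0]>172))&(h[...,1]>120)&(h[...,2]>40)
k&=(np.hypot(C[...,0]-tx,C[...,1]-ty)<.09)&(D>0)
Q=C[k];print(len(Q),"z",np.percentile(Q[:,2],[1,99]).round(4))
for z in np.arange(np.percentile(Q[:,2],1),np.percentile(Q[:,2],99),.01):
    q=Q[np.abs(Q[:,2]-z)<.005];print(round(z,3),len(q),np.percentile(q[:,0],[3,97]).round(4),np.percentile(q[:,1],[50,97]).round(4))
E
python3 tilt.py
```

```text
t 18.25 tcp [0.5407 0.1634 0.0573] yawx -5.82 open 0.0396 F [-0.1 -1.  -1.9]
units [0. 0. 0.]
777 z [0.0025 0.2279]
0.002 54 [0.5269 0.5601] [0.179  0.1825]
0.012 104 [0.5263 0.5656] [0.178  0.1842]
0.022 110 [0.5256 0.5615] [0.1795 0.184 ]
0.032 109 [0.5242 0.5611] [0.179  0.1843]
0.042 120 [0.5236 0.5615] [0.1787 0.1845]
0.052 119 [0.5221 0.5515] [0.1742 0.1832]
0.062 121 [0.5216 0.5484] [0.1581 0.181 ]
0.072 25 [0.5271 0.5497] [0.1452 0.1525]Traceback (most recent call last):
  File "tilt.py", line 8, in <module>
    q=Q[np.abs(Q[:,2]-z)<.005];print(round(z,3),len(q),np.percentile(q[:,0],[3,97]).round(4),np.percentile(q[:,1],[50,97]).round(4))
                                                       ~~~~~~~~~~~~~^^^^^^^^^^^^^^^
    return _quantile_unchecked(
        a, q, axis, out, overwrite_input, method, keepdims, weights)
    return _ureduce(a,
                    func=_quantile_ureduce_func,
    ...<5 lines>...
                    overwrite_input=overwrite_input,
                    method=method)
    r = func(a, **kwargs)
    result = _quantile(arr,
                       quantiles=q,
    ...<2 lines>...
                       out=out,
                       weights=wgt)
    slices_having_nans = np.isnan(arr[-1, ...])
                                  ~~~^^^^^^^^^
IndexError: index -1 is out of bounds for axis 0 with size 0
```

servo_tool:
  steps:
    - [0, 0, 0.08, 0, 0.533]
    - [0, 0, 0.08, 0, 0.533]
    - [0, 0, 0, 0, 0.533]

```text
t: 18.6
tcp_pos: [0.544, 0.1635, 0.0548]
ee_rot: [0.999, -0.051, 0.005, -0.001]
contact_force: [1.3, 0.4, 4.2]
opening: 0.04
finger_force: 3.7
```

```bash
sed -i 's/<.09)&(D>0)/<.06)\&(C[...,2]<.1)\&(D>0)/' tilt.py; python3 tilt.py
```

```text
t 18.6 tcp [0.544  0.1635 0.0548] yawx -5.84 open 0.04 F [1.3 0.4 4.2]
units [0. 0. 0.]
756 z [0.0011 0.0675]
0.001 55 [0.5289 0.5616] [0.1788 0.1825]
0.011 107 [0.5282 0.5672] [0.1783 0.1836]
0.021 107 [0.5282 0.5674] [0.1788 0.1842]
0.031 107 [0.5273 0.5677] [0.1788 0.1838]
0.041 118 [0.5265 0.561 ] [0.1779 0.1835]
0.051 117 [0.5259 0.5535] [0.1711 0.1836]
0.061 122 [0.5252 0.5526] [0.1597 0.1837]
```

servo_tool:
  steps:
    - [0, 0, 0, 0, 0.52]
    - [0, 0, 0, 0, 0.48]
    - [0, 0, 0, 0, 0.44]
    - [0.1, 0, 0.1, 0, 0.44]
    - [0.05, 0, 0.1, 0, 0.44]
    - [0, 0, 0, 0, 0.44]
  squeeze: 25

```text
t: 19.25
tcp_pos: [0.5462, 0.163, 0.0485]
ee_rot: [0.999, -0.051, 0.003, -0.0]
contact_force: [1.0, -0.1, 1.2]
opening: 0.0479
finger_force: 0.0
```

```bash
python3 tilt.py
```

```text
t 19.25 tcp [0.5462 0.163  0.0485] yawx -5.84 open 0.0479 F [ 1.  -0.1  1.2]
units [0. 0. 0.]
718 z [-0.      0.0663]
-0.0 47 [0.5297 0.5647] [0.1788 0.1844]
0.01 114 [0.5291 0.5609] [0.1782 0.1838]
0.02 103 [0.5293 0.5639] [0.1784 0.1841]
0.03 108 [0.5294 0.563 ] [0.1794 0.1835]
0.04 102 [0.5291 0.5586] [0.1769 0.1837]
0.05 85 [0.5291 0.557 ] [0.1671 0.1847]
0.06 124 [0.5293 0.5571] [0.1579 0.1792]
```

servo_tool:
  steps:
    - [0.12, 0, 0, 0, 0.44]
    - [0, 0, 0, 0, 0.52]
    - [0, 0, 0, 0, 0.57]
    - [0, 0, 0, 0, 0.57]
    - [0, 0, -0.3, 0, 0.57]
    - [0, 0, -0.8, 0, 0.57]
    - [0, 0, -1, 0, 0.57]
    - [0, 0, -1, 0, 0.57]
    - [0, 0, -1, 0, 0.57]
    - [0, 0, -0.7, 0, 0.57]
    - [0, 0, -0.4, 0, 0.57]
    - [0, 0, 0, 0, 0.57]

```text
t: 20.5
tcp_pos: [0.5491, 0.1628, 0.1805]
ee_rot: [0.999, -0.051, 0.005, -0.001]
contact_force: [0.0, 0.1, -1.1]
opening: 0.0391
finger_force: 25.7
```

```bash
sed -i 's/(C\[...,2\]<.1)/(C[...,2]<tz+.03)/' tilt.py; python3 tilt.py; python3 - <<'E'
from h import *
units(.476,-.3558,.0)
z=np.load("top.npz");m=camera_model("top");P,D=grab_frame("top");C=cloud(m,D)
Q=C[240:335,435:525].reshape(-1,3);q=Q[np.abs(Q[:,2]-.09)<.007];q=q[np.hypot(q[:,0]-.4754,q[:,1]+.3553)>.06];print("bowl",circ(cv2.convexHull(q[:,:2].astype(np.float32))[:,0].astype(float)))
k=maskc(P,(18,80,60),(38,255,255),(435,240,525,335));q=C[(k>0)&(np.abs(C[...,2]-.055)<.006)];print("cup",circ(cv2.convexHull(q[:,:2].astype(np.float32))[:,0].astype(float)),np.percentile(C[k>0][:,2],[2,50,98]),len(q))
E
```

```text
t 20.5 tcp [0.5491 0.1628 0.1805] yawx -5.83 open 0.0391 F [ 0.   0.1 -1.1]
units [0. 0. 0.]
889 z [0.1328 0.1982]
0.133 76 [0.5291 0.5623] [0.1798 0.1833]
0.143 125 [0.5288 0.5665] [0.1783 0.184 ]
0.153 135 [0.5288 0.5647] [0.1786 0.1838]
0.163 139 [0.5288 0.5649] [0.1792 0.1835]
0.173 133 [0.5288 0.563 ] [0.1785 0.1839]
0.183 112 [0.5285 0.5562] [0.1687 0.1834]
0.193 158 [0.5287 0.5569] [0.1583 0.1805]
t 20.55 tcp [0.5484 0.1627 0.1792] yawx -5.83 open 0.0389 F [-0.2  0.4 -1.5]
units [-0.83 20.94  7.13]
bowl (array([ 0.47547637, -0.35519369]), np.float64(0.07150569362864767))
cup (array([ 0.47370474, -0.35553325]), np.float64(0.0323992071203747)) [0.00664859 0.0232003  0.05802482] 141
```

servo_tool:
  steps:
    - [0, 0, 0, 0.5, 0.57]
    - [0, 0, 0, 1, 0.57]
    - [0, 0, 0, 1, 0.57]
    - [0, 0, 0, 1, 0.57]
    - [0, 0, 0, 1, 0.57]
    - [0, 0, 0, 1, 0.57]
    - [0, 0, 0, 0.5, 0.57]
    - [0.4, 0.35, 0, 0, 0.57]
    - [0.8, 0.7, 0, 0, 0.57]
    - [0.8, 0.7, 0, 0, 0.57]
    - [0.8, 0.7, 0, 0, 0.57]
    - [0.8, 0.7, 0, 0, 0.57]
    - [0.8, 0.7, 0, 0, 0.57]
    - [0.8, 0.7, 0, 0, 0.57]
    - [0.8, 0.7, 0, 0, 0.57]
    - [0.8, 0.7, 0, 0, 0.57]
    - [0.8, 0.7, 0, 0, 0.57]
    - [0.8, 0.7, 0, 0, 0.57]
    - [0.8, 0.7, 0, 0, 0.57]
    - [0.8, 0.7, 0, 0, 0.57]

```text
t: 22.6
tcp_pos: [0.4973, -0.1673, 0.1776]
ee_rot: [0.877, -0.48, 0.002, -0.002]
contact_force: [0.9, 0.1, -0.3]
opening: 0.0393
finger_force: 25.7
```

servo_tool:
  steps:
    - [0.8, 0.7, 0, 0, 0.57]
    - [0.8, 0.7, 0, 0, 0.57]
    - [0.8, 0.7, 0, 0, 0.57]
    - [0.8, 0.7, 0, 0, 0.57]
    - [0.8, 0.7, 0, 0, 0.57]
    - [0.6, 0.5, 0, 0, 0.57]
    - [0.2, 0.1, 0, 0, 0.57]
    - [0, 0, 0, 0, 0.57]
    - [0, 0, 0, 0, 0.57]

```text
t: 23.5
tcp_pos: [0.4769, -0.3212, 0.1779]
ee_rot: [0.877, -0.48, 0.002, -0.002]
contact_force: [-0.4, -0.3, -0.3]
opening: 0.0394
finger_force: 25.7
```

```bash
python3 tilt.py|tail -8; python3 - <<'E'
from h import *
units(.4745,-.3555,.058);print(get_state()["q"],get_state()["ee_rot"])
m=camera_model("wrist");P,D=grab_frame("wrist");C=cloud(m,D);cv2.imwrite("pics/w5.png",P[...,::-1])
k=maskc(P,(18,80,60),(38,255,255),(0,0,640,480))>0
q=C[k&(np.abs(C[...,2]-.055)<.006)&(np.hypot(C[...,0]-.475,C[...,1]+.355)<.05)];print("cup rim",len(q),circ(q[:,:2]))
E
```

```text
565 z [0.1311 0.1957]
0.131 45 [0.4562 0.4941] [-0.3055 -0.2997]
0.141 74 [0.4571 0.4957] [-0.3059 -0.3   ]
0.151 80 [0.4564 0.4948] [-0.3057 -0.2987]
0.161 74 [0.4569 0.4938] [-0.3058 -0.301 ]
0.171 78 [0.4568 0.4924] [-0.3061 -0.301 ]
0.181 73 [0.4554 0.4865] [-0.307  -0.3014]
0.191 137 [0.4553 0.4921] [-0.3231 -0.2996]
t 23.55 tcp [ 0.4771 -0.321   0.178 ] yawx -57.32 open 0.0395 F [ 1.2  0.  -1.4]
units [1.1  0.86 4.8 ]
[-0.72345123  0.4082721  -0.21279786  0.94597161  0.00542058 -2.86462396] [ 0.87747955 -0.47960271  0.00243081 -0.00222739]
cup rim 1105 (array([ 0.47545074, -0.35613796]), np.float64(0.030572395641784548))
```

View pics/w5.png

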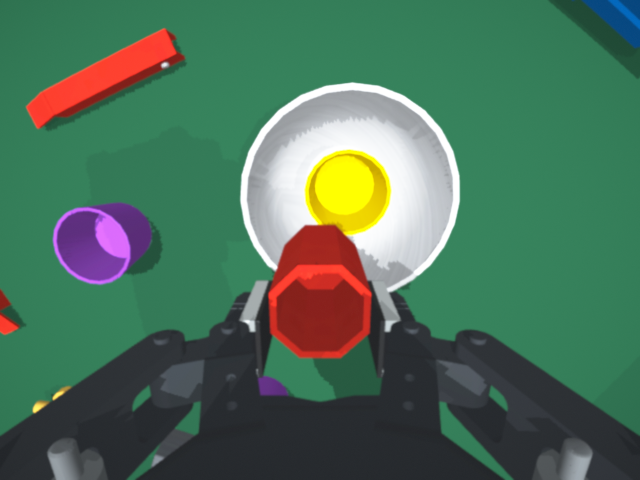

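```bash
python3 - <<'E'
from h import *
m=camera_model("wrist");r=ray(m,[(269,310),(371,310),(320,264),(320,357)],.196);print(r.round(4))
c=np.r_[(r[0]+r[1])[:2]/2,0];c2=(r[2]+r[3])/2;s=get_state();M=Ro.from_quat(s["ee_rot"]).as_matrix();p=np.array(s["tcp_pos"])
print("offs",M.T@(c-p),M.T@(c2-p));units(.4748,-.3558,.058)
E
```

```text
[[ 0.4961 -0.3149  0.196 ]
 [ 0.4632 -0.3361  0.196 ]
 [ 0.4898 -0.3413  0.196 ]
 [ 0.4684 -0.308   0.196 ]]
offs [0.00475582 0.00146999 0.17815502] [ 0.00419377  0.0002693  -0.01784324]
t 23.6 tcp [ 0.4772 -0.3209  0.1781] yawx -57.31 open 0.0389 F [ 0.1 -0.4 -0.7]
units [1.11 0.86 4.8 ]
```

servo_tool:
  steps:
    - [0.5, 0.4, 0.2, 0, 0.57]
    - [0.54, 0.43, 0.5, 0, 0.57]
    - [0, 0, 0.8, 0, 0.57]
    - [0, 0, 0.6, 0, 0.57]
    - [0, 0, 0.4, 0, 0.57]
    - [0, 0, 0.2, 0, 0.57]
    - [0, 0, 0, 0, 0.57]

```text
t: 24.3
tcp_pos: [0.4737, -0.3552, 0.1098]
ee_rot: [0.877, -0.48, 0.002, -0.002]
contact_force: [0.2, -0.5, -1.6]
opening: 0.0392
finger_force: 25.7
```

```bash
python3 - <<'E'
from h import *
units(.4748,-.3558,.058)
m=camera_model("wrist");P,D=grab_frame("wrist");C=cloud(m,D);cv2.imwrite("pics/w6.png",P[...,::-1])
E
python3 tilt.py|tail -7
```

```text
t 24.3 tcp [ 0.4737 -0.3552  0.1098] yawx -57.41 open 0.0392 F [ 0.2 -0.5 -1.6]
units [ 0.04 -0.01  2.07]
468 z [0.0676 0.1276]
0.068 29 [0.4547 0.4931] [-0.342  -0.3357]
0.078 68 [0.4536 0.4923] [-0.3417 -0.3343]
0.088 71 [0.4529 0.4922] [-0.3409 -0.3353]
0.098 68 [0.4534 0.4918] [-0.3412 -0.3353]
0.108 60 [0.4529 0.4877] [-0.3401 -0.3337]
0.118 109 [0.4525 0.4877] [-0.3444 -0.3335]
```

View pics/w6.png

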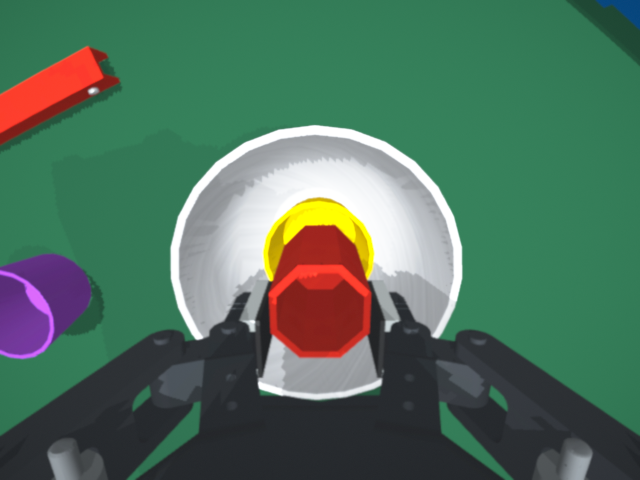

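Beaker mouth at (320,311), with the cup rim centred on the same column (319,250). It is aligned, so I lower it in.

servo_tool:
  steps:
    - [0.02, 0, 0.2, 0, 0.57]
    - [0, 0, 0.4, 0, 0.57]
    - [0, 0, 0.4, 0, 0.57]
    - [0, 0, 0.4, 0, 0.57]
    - [0, 0, 0.25, 0, 0.57]
    - [0, 0, 0.15, 0, 0.57]
    - [0, 0, 0.08, 0, 0.57]
    - [0, 0, 0, 0, 0.57]

```text
t: 25.2
tcp_pos: [0.4747, -0.3555, 0.0635]
ee_rot: [0.877, -0.48, 0.003, -0.002]
contact_force: [0.0, 0.1, -2.0]
opening: 0.0393
finger_force: 25.7
```

servo_tool:
  steps:
    - [0, 0, 0.08, 0, 0.57]
    - [0, 0, 0.06, 0, 0.57]
    - [0, 0, 0.04, 0, 0.57]
    - [0, 0, 0, 0, 0.57]

```text
t: 25.6
tcp_pos: [0.4747, -0.3555, 0.0592]
ee_rot: [0.877, -0.48, 0.003, -0.002]
contact_force: [-0.4, -0.0, -1.6]
opening: 0.0391
finger_force: 25.7
```

servo_tool:
  steps:
    - [0, 0, 0.04, 0, 0.57]
    - [0, 0, 0.04, 0, 0.57]
    - [0, 0, 0, 0, 0.57]

```text
t: 25.9
tcp_pos: [0.475, -0.3557, 0.0584]
ee_rot: [0.877, -0.48, 0.003, -0.002]
contact_force: [-1.7, 1.7, 6.7]
opening: 0.0392
finger_force: 26.6
```

servo_tool:
  steps:
    - [0, 0, 0, 0, 0.52]
    - [0, 0, 0, 0, 0.48]
    - [0, 0, 0, 0, 0.43]
    - [0, 0, -0.2, 0, 0.43]
    - [0, 0, -0.6, 0, 0.43]
    - [0, 0, -1, 0, 0.43]
    - [0, 0, -1, 0, 0.43]
    - [0, 0, -1, 0, 0.4]
    - [0, 0, -1, 0, 0.4]
    - [-0.4, -0.2, -0.6, 0, 0.4]
    - [-1, -0.54, -0.2, 0, 0.4]
    - [-1, -0.54, 0, 0, 0.4]
    - [-1, -0.54, 0, 0, 0.4]
    - [-1, -0.54, 0, 0, 0.4]
    - [-1, -0.54, 0, 0, 0.4]
    - [-1, -0.54, 0, 0, 0.4]
    - [-1, -0.54, 0, 0, 0.4]
    - [-1, -0.54, 0, 0, 0.4]
    - [-1, -0.54, 0, 0, 0.4]
    - [-1, -0.54, 0, 0, 0.4]

```text
t: 27.9
tcp_pos: [0.4507, -0.0594, 0.1971]
ee_rot: [0.877, -0.48, 0.003, -0.002]
contact_force: [-0.2, 0.9, -0.5]
opening: 0.0516
finger_force: 0.0
```

```bash
cat > nest.py <<'E'
from h import *
units(.4247,.339,.1);print(np.round(get_state()["q"],2))
m=camera_model("top");P,D=grab_frame("top");C=cloud(m,D)
Q=C[240:335,435:525].reshape(-1,3);q=Q[np.abs(Q[:,2]-.09)<.007];q=q[np.hypot(q[:,0]-.4754,q[:,1]+.3553)>.06];print("bowl",circ(cv2.convexHull(q[:,:2].astype(np.float32))[:,0].astype(float)))
k=maskc(P,(18,80,60),(38,255,255),(435,240,525,335));q=C[(k>0)&(np.abs(C[...,2]-.055)<.006)];print("cup",circ(cv2.convexHull(q[:,:2].astype(np.float32))[:,0].astype(float)),len(q))
h=cv2.cvtColor(P,cv2.COLOR_RGB2HSV);k=((h[...,0]<8)|(h[...,0]>172))&(h[...,1]>100);k[:,:435]=0;k[:,525:]=0;k[:240]=0;k[335:]=0
q=C[k];print("beaker z",np.percentile(q[:,2],[2,50,98]),q[q[:,2]>.068][:,:2].mean(0))
E
python3 nest.py
```

```text
t 27.9 tcp [ 0.4507 -0.0594  0.1971] yawx -57.39 open 0.0516 F [-0.2  0.9 -0.5]
units [-13.99  -7.69   3.89]
[-0.3   0.17 -0.49  0.9   0.   -2.44]
bowl (array([ 0.47549842, -0.35530402]), np.float64(0.07143744790100691))
cup (array([ 0.47335955, -0.35492098]), np.float64(0.0323328511198343)) 120
beaker z [0.0118155  0.05193149 0.07768687] [ 0.47154081 -0.34909117]
```

servo_tool:
  steps:
    - [-1, -0.55, 0, 0, 0.5]
    - [-1, -0.55, 0, 0, 0.5]
    - [-1, -0.55, 0, 0, 0.5]
    - [-1, -0.55, 0, 0, 0.5]
    - [-1, -0.55, 0, 0, 0.5]
    - [-1, -0.55, 0, 0, 0.5]
    - [-1, -0.55, 0, 0, 0.5]
    - [-1, -0.55, 0.2, 0, 0.5]
    - [-1, -0.55, 0.4, 0, 0.5]
    - [-1, -0.55, 0.6, 0, 0.5]
    - [-1, -0.55, 0.6, 0, 0.5]
    - [-1, -0.55, 0.6, 0, 0.5]
    - [-0.7, -0.4, 0.5, 0, 0.5]
    - [-0.3, -0.2, 0.3, 0, 0.5]
    - [0, 0, 0, 0, 0.5]

```text
t: 29.45
tcp_pos: [0.4275, 0.3099, 0.1162]
ee_rot: [0.878, -0.479, 0.002, -0.001]
contact_force: [-0.9, 0.5, -0.1]
opening: 0.0426
finger_force: 0.0
```

```bash
python3 - <<'E'
from h import *
m=camera_model("wrist");P,D=grab_frame("wrist");C=cloud(m,D);cv2.imwrite("pics/w7.png",P[...,::-1])
g=P.max(-1);d=np.hypot(C[...,0]-.4247,C[...,1]-.339)
q=C[(d<.03)&(C[...,2]>.028)&(C[...,2]<.042)];print("knob",q.mean(0),circ(cv2.convexHull(q[:,:2].astype(np.float32))[:,0].astype(float)),len(q))
q=C[(d<.09)&(C[...,2]>.006)&(C[...,2]<.018)];print("plate",circ(cv2.convexHull(q[:,:2].astype(np.float32))[:,0].astype(float)),q[:,2].mean())
units(.4247,.339,.02)
E
```

```text
knob [0.4269449  0.33745194 0.03357797] (array([0.42649758, 0.33828865]), np.float64(0.01068053386919291)) 789
plate (array([0.42598376, 0.33876164]), np.float64(0.07365356045405401)) 0.010057738514576732
t 29.5 tcp [0.428  0.3093 0.1169] yawx -57.36 open 0.0424 F [-0.   0.1  0.4]
units [-1.09 -0.51  3.88]
```

servo_tool:
  steps:
    - [-0.5, -0.27, 0.4, 0, 0.5]
    - [-0.54, -0.28, 0.8, 0, 0.5]
    - [0, 0, 0.9, 0, 0.5]
    - [0, 0, 0.8, 0, 0.5]
    - [0, 0, 0.6, 0, 0.5]
    - [0, 0, 0.35, 0, 0.5]
    - [0, 0, 0.12, 0, 0.5]
    - [0, 0, 0, 0, 0.6]
  squeeze: 40

```text
t: 30.3
tcp_pos: [0.4272, 0.339, 0.0181]
ee_rot: [0.877, -0.48, 0.003, -0.002]
contact_force: [0.2, 0.9, 1.2]
opening: 0.0346
finger_force: 0.0
```

servo_tool:
  steps:
    - [0, 0, 0, 0, 0.7]
    - [0, 0, 0, 0, 0.8]
    - [0, 0, 0, 0, 0.85]
    - [0, 0, 0, 0, 0.85]
    - [0, 0, 0, 0, 0.85]

```text
t: 30.8
tcp_pos: [0.4277, 0.3394, 0.019]
ee_rot: [0.877, -0.48, 0.003, -0.003]
contact_force: [-0.9, -1.2, 6.1]
opening: 0.0203
finger_force: 39.4
```

servo_tool:
  steps:
    - [0, 0, -0.2, 0, 0.85]
    - [0, 0, -0.5, 0, 0.85]
    - [0, 0, -0.9, 0, 0.85]
    - [0, 0, -1, 0, 0.85]
    - [0, 0, -1, 0, 0.85]
    - [0, 0, -1, 0, 0.85]
    - [0, 0, -1, 0, 0.85]
    - [0, 0, -0.7, 0, 0.85]
    - [0.3, 0.2, -0.3, 0, 0.85]
    - [0.7, 0.4, 0, 0, 0.85]
    - [1, 0.54, 0, 0, 0.85]
    - [1, 0.54, 0, 0, 0.85]
    - [1, 0.54, 0, 0, 0.85]
    - [1, 0.54, 0, 0, 0.85]
    - [1, 0.54, 0, 0, 0.85]
    - [1, 0.54, 0, 0, 0.85]
    - [1, 0.54, 0, 0, 0.85]
    - [1, 0.54, 0, 0, 0.85]
    - [1, 0.54, 0, 0, 0.85]
    - [1, 0.54, 0, 0, 0.85]

```text
t: 32.8
tcp_pos: [0.4465, 0.025, 0.1827]
ee_rot: [0.877, -0.48, 0.002, -0.002]
contact_force: [0.1, -0.2, -2.4]
opening: 0.0204
finger_force: 39.5
```

servo_tool:
  steps:
    - [1, 0.54, 0, 0, 0.85]
    - [1, 0.54, 0, 0, 0.85]
    - [1, 0.54, 0, 0, 0.85]
    - [1, 0.54, 0, 0, 0.85]
    - [1, 0.54, 0, 0, 0.85]
    - [1, 0.54, 0, 0, 0.85]
    - [1, 0.54, 0, 0, 0.85]
    - [1, 0.54, 0, 0, 0.85]
    - [1, 0.54, 0, 0, 0.85]
    - [0.7, 0.4, 0, 0, 0.85]
    - [0.3, 0.2, 0, 0, 0.85]
    - [0, 0, 0, 0, 0.85]

```text
t: 34.0
tcp_pos: [0.4666, -0.2583, 0.1825]
ee_rot: [0.877, -0.481, 0.002, -0.002]
contact_force: [-0.4, 0.4, -2.9]
opening: 0.0205
finger_force: 39.5
```

```bash
cat > cov.py <<'E'
from h import *
units(.4755,-.3553,.103);s=get_state();p=np.array(s["tcp_pos"])
for n in("wrist","side","top"):
    m=camera_model(n);P,D=grab_frame(n);C=cloud(m,D)
    if n=="wrist":cv2.imwrite("pics/w8_%d.png"%(s["t"]*100),P[...,::-1])
    h=cv2.cvtColor(P,cv2.COLOR_RGB2HSV)
    k=(np.abs(C[...,2]-(p[2]-.019+.011))<.012)&(np.hypot(C[...,0]-p[0],C[...,1]-p[1])<.095)&(D>0)&(h[...,1]<60)&(h[...,2]>90)
    q=C[k]
    if len(q)<100: print(n,len(q));continue
    A=np.c_[q[:,:2]-p[:2],np.ones(len(q))];x=np.median(q[:,2]);f=np.linalg.lstsq(A,q[:,2],rcond=None)[0]
    for _ in range(3):
        g=np.abs(A@f-q[:,2])<.003;f=np.linalg.lstsq(A[g],q[g,2],rcond=None)[0]
    q=q[g];e=q[cv2.convexHull(q[:,:2].astype(np.float32),returnPoints=False)[:,0]][:,:2]
    c,r=circ(e);e=e[np.abs(np.hypot(*(e-c).T)-r)<.004];print(n,len(q),"plane",f.round(4),"circ",circ(e),len(e))
m=camera_model("wrist")
E
python3 cov.py
```

```text
t 34.0 tcp [ 0.4666 -0.2583  0.1825] yawx -57.5 open 0.0205 F [-0.4  0.4 -2.9]
units [3.46 1.8  3.18]
wrist 51407 plane [-0.0027 -0.0002  0.1735] circ (array([ 0.46621026, -0.25813498]), np.float64(0.07361263319905297)) 46
side 1130 plane [-0.0007  0.0012  0.1739] circ (array([ 0.46390717, -0.25409321]), np.float64(0.07384478320616836)) 34
top 1716 plane [-0.0013  0.0038  0.1753] circ (array([ 0.4647178, -0.2563525]), np.float64(0.07386984025333268)) 12
```

```bash
python3 - <<'E'
from h import *
for n in("side","top"):
    z=np.load(n+".npz");C=cloud(camera_model(n),z["D"]);d=np.hypot(C[...,0]-.475,C[...,1]+.355)
    q=C[(d<.08)&(d>.06)&(np.abs(C[...,2]-.0885)<.004)];e=cv2.convexHull(q[:,:2].astype(np.float32))[:,0].astype(float);c,r=circ(e);e=e[np.abs(np.hypot(*(e-c).T)-r)<.003];print(n,circ(e),len(e))
s=get_state();p=np.array(s["tcp_pos"]);print(p);units(.4775,-.3568,.13)
E
```

```text
side (array([ 0.47419331, -0.35334973]), np.float64(0.07219426209198858)) 31
top (array([ 0.47550423, -0.35537298]), np.float64(0.07139615842951733)) 41
[ 0.46683755 -0.25650457  0.18274537]
t 34.15 tcp [ 0.4668 -0.2565  0.1827] yawx -57.36 open 0.0203 F [ 0.4 -0.5 -1.9]
units [3.6  1.82 2.11]
```

servo_tool:
  steps:
    - [0.4, 0.2, 0, 0, 0.85]
    - [0.8, 0.4, 0, 0, 0.85]
    - [0.9, 0.45, 0.2, 0, 0.85]
    - [0.8, 0.4, 0.5, 0, 0.85]
    - [0.46, 0.22, 0.7, 0, 0.85]
    - [0.2, 0.1, 0.5, 0, 0.85]
    - [0, 0, 0.3, 0, 0.85]
    - [0, 0, 0.1, 0, 0.85]
    - [0, 0, 0, 0, 0.85]
    - [0, 0, 0, 0, 0.85]

```text
t: 35.15
tcp_pos: [0.4788, -0.3561, 0.1262]
ee_rot: [0.877, -0.48, 0.003, -0.002]
contact_force: [-0.5, -1.0, -3.0]
opening: 0.0202
finger_force: 39.5
```

```bash
python3 cov.py; python3 - <<'E'
from h import *
m=camera_model("side");P,D=grab_frame("side");C=cloud(m,D);cv2.imwrite("pics/s3.png",cv2.resize(P[90:230,350:530],None,fx=4,fy=4,interpolation=2)[...,::-1])
s=get_state();print(s["tcp_pos"],s["ee_rot"])
E
```

```text
t 35.15 tcp [ 0.4788 -0.3561  0.1262] yawx -57.35 open 0.0202 F [-0.5 -1.  -3. ]
units [-0.1   0.1   0.93]
wrist 51438 plane [-0.0012 -0.0014  0.1172] circ (array([ 0.47852762, -0.35602146]), np.float64(0.07359006171997033)) 45
side 974 plane [0.0074 0.0049 0.1177] circ (array([ 0.47592614, -0.35360787]), np.float64(0.07415222943428416)) 24
top 1757 plane [ 0.0009 -0.0034  0.1191] circ (array([ 0.47714741, -0.35444583]), np.float64(0.07306066679812649)) 38
[ 0.47877996 -0.35648699  0.12617917] [ 0.87723295 -0.48004958  0.00339124 -0.0018009 ]
```

View pics/s3.png

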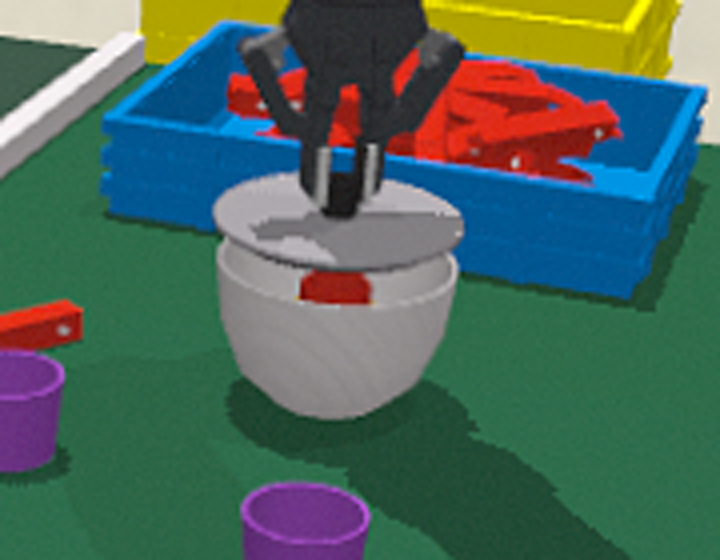

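The crop shows the cover at (338,222), level and centred over the bowl, rim at (338,280). After a small correction I lower it.

servo_tool:
  steps:
    - [-0.02, 0.06, 0, 0, 0.85]
    - [0, 0, 0.2, 0, 0.85]
    - [0, 0, 0.2, 0, 0.85]
    - [0, 0, 0.15, 0, 0.85]
    - [0, 0, 0.08, 0, 0.85]
    - [0, 0, 0.06, 0, 0.85]
    - [0, 0, 0, 0, 0.85]

```text
t: 36.05
tcp_pos: [0.4769, -0.3568, 0.1079]
ee_rot: [0.877, -0.48, 0.003, -0.002]
contact_force: [0.0, -0.2, -3.1]
opening: 0.0203
finger_force: 39.5
```

servo_tool:
  steps:
    - [0, 0, 0.05, 0, 0.85]
    - [0, 0, 0.05, 0, 0.85]
    - [0, 0, 0.04, 0, 0.85]
    - [0, 0, 0, 0, 0.85]

```text
t: 36.45
tcp_pos: [0.477, -0.3568, 0.1046]
ee_rot: [0.877, -0.48, 0.003, -0.002]
contact_force: [0.3, 0.7, -2.9]
opening: 0.0205
finger_force: 39.5
```

servo_tool:
  steps:
    - [0, 0, 0.03, 0, 0.85]
    - [0, 0, 0.03, 0, 0.85]
    - [0, 0, 0, 0, 0.85]

```text
t: 36.75
tcp_pos: [0.4771, -0.3569, 0.1036]
ee_rot: [0.877, -0.48, 0.003, -0.002]
contact_force: [-1.3, 0.1, 0.2]
opening: 0.0201
finger_force: 39.8
```

servo_tool:
  steps:
    - [0, 0, 0.03, 0, 0.85]
    - [0, 0, 0, 0, 0.85]
    - [0, 0, 0, 0, 0.76]
    - [0, 0, 0, 0, 0.72]
    - [0, 0, 0, 0, 0.66]
    - [0, 0, 0, 0, 0.6]
    - [0, 0, 0, 0, 0.6]

```text
t: 37.45
tcp_pos: [0.4771, -0.3569, 0.1024]
ee_rot: [0.877, -0.48, 0.003, -0.002]
contact_force: [0.4, -0.3, 0.2]
opening: 0.0342
finger_force: 0.0
```

servo_tool:
  steps:
    - [0, 0, -0.2, 0, 0.6]
    - [0, 0, -0.5, 0, 0.6]
    - [0, 0, -0.8, 0, 0.6]
    - [0, 0, -1, 0, 0.6]
    - [0, 0, -1, 0, 0.6]
    - [-0.5, 0, -1, 0, 0.5]
    - [-1, -0.5, 0, 0, 0.4]
    - [-1, -0.5, 0, 0, 0.4]
    - [-1, -0.5, 0, 0, 0.4]
    - [-1, -0.5, 0, 0, 0.4]
    - [-1, -0.5, 0, 0, 0.4]
    - [-0.5, 0, 0, 0, 0.4]

```text
t: 38.65
tcp_pos: [0.4481, -0.195, 0.216]
ee_rot: [0.878, -0.479, 0.003, -0.002]
contact_force: [-0.5, -0.6, -0.5]
opening: 0.0512
finger_force: 0.0
```

```bash
python3 - <<'E'
from h import *
for n in("side","top"):
    m=camera_model(n);P,D=grab_frame(n);C=cloud(m,D);h=cv2.cvtColor(P,cv2.COLOR_RGB2HSV)
    k=(np.abs(C[...,2]-.095)<.012)&(np.hypot(C[...,0]-.4755,C[...,1]+.3553)<.07)&(h[...,1]<60)&(h[...,2]>90)
    q=C[k];A=np.c_[q[:,:2]-[.4755,-.3553],np.ones(len(q))];f=np.linalg.lstsq(A,q[:,2],rcond=None)[0]
    for _ in range(3):
        g=np.abs(A@f-q[:,2])<.003;f=np.linalg.lstsq(A[g],q[g,2],rcond=None)[0]
    print(n,len(q),f.round(4),np.std(q[g,2]-A[g]@f).round(4))
    if n=="side":
        a=cv2.resize(P[90:230,350:530],None,fx=2.2,fy=2.2)
    else: b=cv2.resize(P[60:350,150:600],(800,516));cv2.imwrite("pics/fin_top.png",b[...,::-1])
cv2.imwrite("pics/fin.png",np.vstack([cv2.resize(a,(396,308)),cv2.resize(b,(396,256))])[...,::-1])
# compare bystanders before/after
z=np.load("top.npz");d=cv2.absdiff(z["P"],P).max(-1)>60;n,l,st,c=cv2.connectedComponentsWithStats(d.astype(np.uint8));print([st[i].tolist() for i in range(1,n) if st[i,4]>25])
E
```

```text
side 967 [0.0098 0.0106 0.0953] 0.0011
top 0 [0. 0. 0.] nan
[[354, 193, 214, 287, 28522], [254, 218, 22, 31, 494], [446, 219, 24, 38, 336], [362, 241, 28, 28, 645], [415, 251, 11, 13, 72], [408, 254, 25, 43, 396], [158, 259, 59, 61, 2746], [364, 291, 24, 28, 282], [273, 386, 32, 9, 79], [264, 395, 77, 68, 2003], [289, 407, 43, 32, 813], [212, 424, 46, 39, 223], [182, 426, 29, 29, 161], [82, 438, 97, 42, 2132], [311, 439, 19, 16, 166], [78, 443, 41, 30, 148], [220, 445, 20, 26, 41], [482, 449, 47, 4, 101], [246, 458, 15, 22, 36], [270, 462, 92, 18, 941]]
  ret = _var(a, axis=axis, dtype=dtype, out=out, ddof=ddof,
  arrmean = um.true_divide(arrmean, div, out=arrmean,
  ret = ret.dtype.type(ret / rcount)
```

View pics/fin.png

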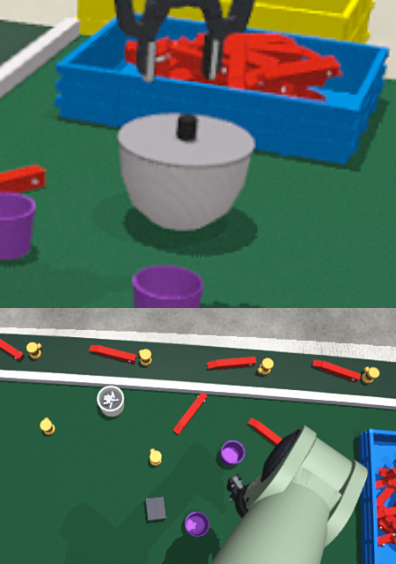

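```bash
python3 - <<'E'
from h import *
m=camera_model("wrist");P,D=grab_frame("wrist");C=cloud(m,D);h=cv2.cvtColor(P,cv2.COLOR_RGB2HSV)
k=(np.abs(C[...,2]-.095)<.012)&(np.hypot(C[...,0]-.4765,C[...,1]+.3563)<.078)&(h[...,1]<60)&(h[...,2]>90)
q=C[k];A=np.c_[q[:,:2]-[.4765,-.3563],np.ones(len(q))];f=np.linalg.lstsq(A,q[:,2],rcond=None)[0]
print(len(q),f.round(4),circ(cv2.convexHull(q[:,:2].astype(np.float32))[:,0].astype(float)))
E
```

```text
21002 [-0.0011 -0.0017  0.0947] (array([ 0.47675141, -0.35636096]), np.float64(0.07343322029557134))
```

The wrist camera shows the cover level to about 0.1°, with its top at 94.7 mm where 95 mm is expected, so it is fully seated.

```bash
python3 -c "
from workcell import close_job
print(close_job())"
```

```text
the job is handed in; nothing more can be done
None
```

The job is handed in at about 39 s: the yellow cup stands in the bowl, the red beaker upright in the cup, the cover sits level and fully seated, and the bowl and bystanders show no sign of having moved.

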